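# Seat a machined block in the squareness gauge and hold it for the reading

## Task

Get the machined aluminium block's squareness read: lift it onto the plate of the two-dial gauge and press it home into the corner of the stop pins, one long side against the pair of pins and one end against the single pin, so that both dial plungers are pushed in. The plungers' springs push against the block, so finish with the hand still holding it there, flat on the plate and bearing steadily on the side pins and the end pin at once, for the dials to be read. Do not ram the pins, and leave the steel master cylinder, the timer and the sample jar where they stand.

Things in the scene. Friction and masses are not known exactly. Their poses are not given: they have to be found in the camera images.
- block: The part to check: bare machined aluminium block, about 0.3 kg, standing loose on the worktop. Body 60 long (its x axis) x 40 wide (y) x 34 mm high (z up); centred on it a boss 44 (x) x 28 (y) x 26 mm high, 60 mm tall in all. Origin: centre of the underside. Same under a half turn. Grip the boss across its 28 mm. The white water bath (y < -0.39 m, 170 mm high) is near.
- gauge: Squareness gauge, fixed: grey plate 190 (x) x 170 (y) x 12 mm thick, origin at the centre of its underside, z up. Three upright steel stop pins form a corner open to -x and -y; behind them two dial indicators (cases 42 mm across, face up), one on the +x, one on the +y side, none of it over 48 mm above the worktop. The plate is clear where x < -4 and y < -9 mm. It cannot move.
- seat (a point): Point on the plate's top (12 mm above the worktop) where the block's origin lies when the block is home, its long side along the gauge's x axis: [-30, -25, 12] mm in the gauge's frame. Axes as the gauge's: push towards +x onto the end pin and towards +y onto the side pins. Friction on plate and pins can swallow several N of a sideways push.
- side_stops: The pair: two fixed steel dowel pins, 10 mm thick, 18 mm high above the plate, 38 mm apart along the gauge's x; origin midway between their feet, at [-30, 0, 12] mm in the gauge's frame, axes as the gauge's. A long side of the block bears on both from the -y side (contact plane y = -5 mm of the gauge).
- end_stop: One fixed steel dowel pin, 10 mm thick, 18 mm high above the plate, at [5, -25, 12] mm in the gauge's frame (origin at the centre of its foot). An end of the block bears on it from the -x side (contact plane x = 0 of the gauge).
- side_plunger (a joint): Travel in m of the spring plunger of the dial behind the paired pins, 25 mm above the plate, pointing to -y midway between the pins. 0 = fully out, when its ball tip stands 4 mm in front of the pins' contact plane; about 0.004 = pushed level with the pins (block home); spring 0.5 N at 0, 1.5 N at 0.004.
- end_plunger (a joint): Travel in m of the same kind of plunger of the dial behind the single pin, 25 mm above the plate, directly over that pin, pointing to -x. 0 = fully out (tip 4 mm in front of the pin's contact plane), about 0.004 = level with the pin; spring 0.5 N at 0, 1.5 N at 0.004.
- side_tip (a point): Ball tip of the side dial's plunger (moves with it). Behind the pins' contact plane its 8 mm stem begins at 16 mm (top 41 mm above the worktop) and its clamp block at 24 mm (top 44 mm).
- end_tip (a point): Ball tip of the end dial's plunger (moves with it). Behind the pin's contact plane its 8 mm stem begins at 16 mm (top 41 mm above the worktop) and its clamp block at 24 mm (top 44 mm).
- master: Bystander: steel cylinder square (the gauge's setting master), 40 mm across, 80 mm tall, 0.6 kg, standing on the worktop; origin at the centre of its underside.
- timer: Bystander: white bench timer, 54 x 68 x 19 mm, flat on the worktop; origin at the centre of its underside.
- jar: Bystander: sample jar with a white screw cap, 51 mm across, 60 mm tall; origin at the centre of its underside.
There are look-alikes about, which are no part of the job. What is shaped like the block but brown is not meant.

How it is judged:
By the outcome, as a careful person would: the job done as asked, in the order asked, and still so for the second after the job is handed in, while the arm keeps its last pose, push and grip.
It also fails if it takes over 67 s, if anything falls off the work surface, if the arm or the gripper's body presses on something with over 40 N, if the wrist force passes 120 N, or if a joint passes its speed limit or range.

## Robot

A 7-joint arm with a two-finger parallel gripper is mounted at the origin on the work surface; the furniture and walls round the work are solid. World frame = base frame: x ahead of the robot, y to its left, z up, the work surface at z = 0. Lengths are in m, angles in rad, forces in N, time in s.
With the tool pointing down it reaches from about 0.425 to 0.875 m from the base axis. Payload 4.7 kg.
Tool frame: the origin (TCP) lies midway between the tips of the shut fingers; the grasp point (between the pads) lies 19 mm behind it; x points along the fingers, z is the direction in which the jaws open and shut, and the axes are right-handed (so a half turn about x gives the same grasp; the last joint's range is limited). The gripper opens to 87 mm and grips with 3 to 60 N. Pads are 19 mm wide; open, the fingers measure 117 mm over their backs; the gripper's body (75 mm by 190 mm) begins 51 mm behind the grasp point.
Start: joints at [-1.134, 0.321, -0.07, 1.45, 0.023, 1.371, -0.057], TCP at [0.267, 0.593, 0.223] pointing down, gripper open.
Joint ranges: [-2.86, 2.86], [-0.3, 2.09], [-1.38, 1.24], [0.06, 2.45], [-1.56, 4.7], [0.09, 2.05], [-2.69, 2.69]. Speed limits (rad/s): [2.57, 2.57, 3.14, 3.14, 3.14, 3.14, 3.14].

## Interface

Orientations are given as a rotation vector (axis times angle).
In Python, from bench import ctrl, vision, close_job gives the robot as it stands. The module is installed in compiled form; this text tells all that it offers.
- The arm moves only by the tool servo_tool, never from a script. Its argument "commands" is a list that holds one entry, the list of rows, each a list of 7 numbers: the turn, a rotation vector about the tool's x, y, z in degrees, then the shift along the tool's x, y, z in mm, then the finger opening in mm, from 0 to 87. In form: [[[wx, wy, wz, x, y, z, grip], ...]]. A call has 1 to 5 rows; each row is the pose to reach, as a shift and turn from the pose commanded when the call began, along the tool's axes at that moment; what a row does not reach only later rows make up. A row lasts 1/8 s, in which the tool goes at most 62.5 mm and 10.7 degrees, less where a joint would pass 70% of its speed; a pose out of reach is approached as far as the arm can. A call with a gripper value outside its range is refused whole. The fingers move at their own pace and stop on an object; "newtons" is the grip in N (left out, the last holds). Time passes only in rows, so rows that repeat a pose let the fingers close. It gives the time, the measured TCP pose, the force and the opening at its end, in the units of the state.
- ctrl.get_state(): the state, without advancing time (a new reading comes with each control period).
- vision.get_image(name): name is "scene" or "top" or "wrist"; returns the picture (420x560x3 uint8, red, green, blue); there is no depth.
- vision.camera_info(name): a dict with "fov_y" (degrees; the focal length in pixels is half the picture's height over the tangent of half this angle, whatever the lens; pixels are square), "cx", "cy" (the principal point, pixels), "pose" (4x4, takes a point from camera to world coordinates). Camera axes: x right, y down, z forward; pixel columns grow to the right and rows downward; lengths in m; the calibration is good to about 2 mm. A picture is of the moment at which its call begins: read the wrist's pose just before it. camera_info takes no time and is no camera call; for the wrist camera it gives the pose at the moment of the call.
- close_job(): hands the job in, once; it reports no verdict.
The state is a dict: "time": time; "joint_positions": joint angles; "qd": joint speeds; "joint_torque": joint torques, N m; "position": TCP position; "tool_rot": TCP orientation; "ft_force": force on the tool from outside, world axes, zero at the start; "torque": the same for the moment, N m; "grip_width": opening from 0.0 (shut) to 1.0 (fully open).
Only numpy, scipy, OpenCV 4.12 (cv2) and the standard library are available. Lean on these libraries where they do the work, as an engineer would, in place of code of your own. Each camera call takes 0.05 s, during which the arm holds its last target. There are 200 camera calls.

## Working session

There is one attempt and no reset: what is moved stays moved. The work goes in short steps, Python scripts to look and compute and a tool call to move; the robot and the scene stay as the last step left them, time stands still between calls to the robot, and variables do not carry over. Pictures are saved under pics/ and viewed, about 8 in all and at most 12, crops included, and the job is handed in when it is done.

Besides the shell and the picture viewer there is one more tool, called after "Emit:" as a command line: name --argument value ..., lists and objects as JSON in quotes. servo_tool: Moves the arm, as the interface text tells. Its arguments: {"type":"object","properties":{"commands":{"type":"array"},"newtons":{"type":"number"}},"required":["commands"]}

```bash
mkdir -p pics
python3 - <<'E'
from bench import ctrl, vision
import cv2,numpy as np
s=ctrl.get_state(); print(s)
for n in("scene","top"):
    im=vision.get_image(n); cv2.imwrite(f"pics/{n}0.png",im[:,:,::-1]); i=vision.camera_info(n); print(n,i)
E
```

```text
{'time': 0.0, 'joint_positions': array([-1.1339086 ,  0.32184084, -0.07009644,  1.45172878,  0.02259101,
        1.37078755, -0.05687986]), 'qd': array([ 1.07623726e-03,  4.47372992e-05,  7.62065099e-04, -1.68442932e-03,
       -1.20868844e-03, -2.84509197e-04, -9.09613484e-04]), 'joint_torque': array([ 8.22711245e-04, -4.91286671e+01, -4.03750464e-01, -3.12522984e+01,
       -6.41619391e-02,  4.36263671e-02,  1.68750671e-04]), 'position': array([0.26649739, 0.59222344, 0.22142303]), 'tool_rot': array([-0.89358404,  1.38167794,  0.89169929]), 'ft_force': array([-0.57056869,  0.245575  , -0.01625462]), 'torque': array([ 0.0199013 , -0.0334696 ,  0.08248757]), 'grip_width': 0.9976345560959822}
scene {'fov_y': 51.01192467052139, 'cx': 278.3408609136642, 'cy': 204.95772674895443, 'pose': array([[ 0.74022055, -0.51990525,  0.42634736,  0.14159984],
       [-0.67227102, -0.56174278,  0.48217913, -0.56224007],
       [-0.01118991, -0.64353988, -0.76533079,  0.72714   ],
       [ 0.        ,  0.        ,  0.        ,  1.        ]])}
top {'fov_y': 55.90038254691962, 'cx': 277.35846547630746, 'cy': 209.52006678321158, 'pose': array([[-0.009538  , -0.98495071,  0.17257207,  0.35349314],
       [-0.99969567,  0.01331892,  0.02076454, -0.17357293],
       [-0.02275052, -0.1723215 , -0.984778  ,  0.87505219],
       [ 0.        ,  0.        ,  0.        ,  1.        ]])}
```

View pics/top0.png

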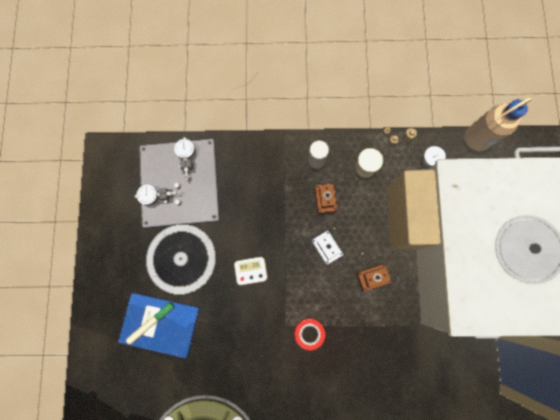

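View pics/scene0.png

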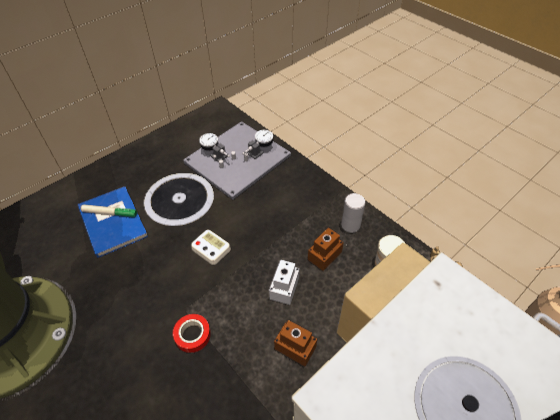

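The candidates in the top view are silver at (327,247), brown at (326,197) and brown at (375,277). Only the silver one is bare aluminium, so that's the block. I'll enlarge it and the gauge to confirm.

Run:
```python
import cv2,numpy as np
a=cv2.imread("pics/top0.png"); b=cv2.imread("pics/scene0.png")
def c(im,x,y,w,h,f): return cv2.resize(im[y:y+h,x:x+w],None,fx=f,fy=f,interpolation=cv2.INTER_CUBIC)
A=c(a,130,130,96,100,4.0); B=c(a,300,222,56,50,8-1.142857*0)  # 384x400, 448x400
C=c(b,255,250,60,60,3.3);
out=np.zeros((600,800,3),np.uint8); out[:400,:384]=A; out[:400,384:800]=B[:400,:416]; out[400:598,:198]=C
out[400:600,200:600]=c(b,180,118,120,60,3.334)[:200,:400]
cv2.imwrite("pics/crop.png",out)
```

```text
(no output)
```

View pics/crop.png

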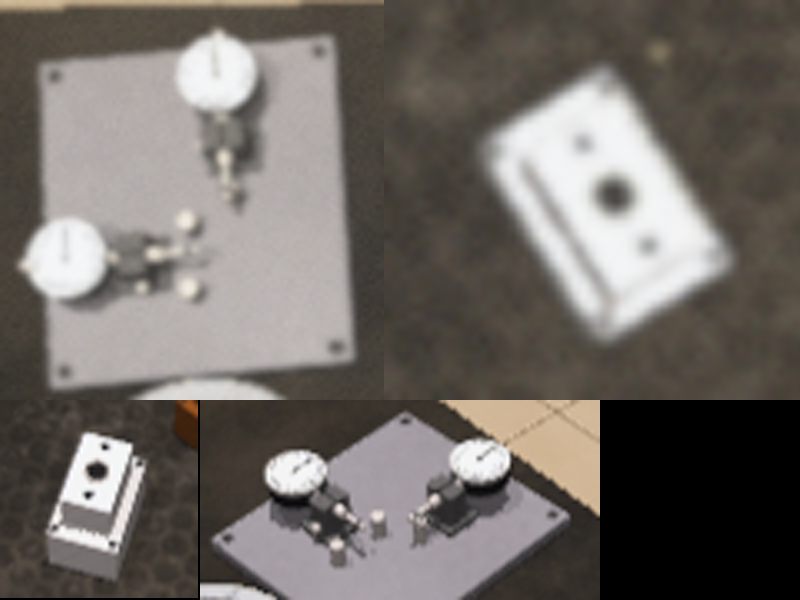

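```bash
cat > h.py <<'E'
import numpy as np, cv2
from bench import ctrl, vision
from scipy.optimize import least_squares
from scipy.spatial.transform import Rotation as R
def proj(P,i):
    f=210/np.tan(np.radians(i["fov_y"])/2); T=np.linalg.inv(i["pose"]); q=np.asarray(P)@T[:3,:3].T+T[:3,3]
    return np.c_[f*q[:,0]/q[:,2]+i["cx"], f*q[:,1]/q[:,2]+i["cy"]]
def fit(views,x0):
    # views: (local pts mm, pixels, info); pose x,y,yaw on z=0
    def w(x,L): c,s=np.cos(x[2]),np.sin(x[2]); L=np.asarray(L)/1e3; return np.c_[x[0]+c*L[:,0]-s*L[:,1],x[1]+s*L[:,0]+c*L[:,1],L[:,2]]
    r=least_squares(lambda x:np.concatenate([(proj(w(x,L),i)-p).ravel() for L,p,i in views]),x0)
    return r.x,r.fun.reshape(-1,2)
E
python3 - <<'E'
from h import *
it=vision.camera_info("top"); isc=vision.camera_info("scene")
def up(p,ox,oy,f,cx=0,cy=0): p=np.array(p,float)-[cx,cy]; return (p+.5)/f-.5+[ox,oy]
pt=up([(38,62),(335,36),(356,360),(50,388)],130,130,4)
L=[(95,85,12),(95,-85,12),(-95,-85,12),(-95,85,12)]
ps=up([(406,412),(571,516),(213,540)],180,118,3.334,200,400)
Ls=[(95,-85,12),(-95,-85,12),(95,85,12)]
# scene: left vertex (213,540), top(406,412), right(571,516)
for v in ([(L,pt,it)],):
    x,f=fit(v,[.55,.1,0]); print(x,np.degrees(x[2]),f.round(1).tolist())
    c,s=np.cos(x[2]),np.sin(x[2])
    P=[[x[0]+c*a/1e3-s*b/1e3,x[1]+s*a/1e3+c*b/1e3,.012] for a,b,_ in L]; print(proj(P,isc).round(0).tolist(), ps.round(0).tolist())
    for n,k in (("pinA",(-11,0,30)),("pinB",(-49,0,30)),("end",(5,-25,30))):
        P=[[x[0]+c*k[0]/1e3-s*k[1]/1e3,x[1]+s*k[0]/1e3+c*k[1]/1e3,.030]]; q=proj(P,it)[0]; print(n,((q-130+.5)*4-.5).round(0))
pb=up([(605,68),(482,150),(603,340),(733,260),(613,196)],300,222,8,384)
Lb=[(30,20,34),(30,-20,34),(-30,-20,34),(-30,20,34),(0,0,60)]
# order: top->left is short side; start guess
for y0 in (0.5,2.1,-1,3.6):
    x,f=fit([(Lb,pb,it)],[.5,-.25,y0]); print(x,np.degrees(x[2]),f.round(1).tolist())
x,f=fit([([(30,20,34),(30,-20,34),(-30,-20,34),(-30,20,34)][::-1],pb[:4],it)],[.5,-.25,.5]);print(x,f.round(1).tolist())
print(proj([[x[0],x[1],.06]],isc), "scene hole",up([(97,470)],255,250,3.3,0,400))
E
```

```text
[0.571342   0.0675449  0.08056973] 4.616305453493897 [[0.4, 0.0], [-0.2, -0.4], [-0.2, 0.1], [-0.0, 0.2]]
[[241.0, 120.0], [291.0, 151.0], [232.0, 196.0], [182.0, 159.0]] [[241.0, 121.0], [291.0, 152.0], [184.0, 160.0]]
pinA [187. 220.]
pinB [190. 287.]
end [230. 188.]
[ 0.41896754 -0.26057287  0.56587958] 32.422511522850826 [[-15.8, 10.2], [15.2, -10.3], [16.1, -10.3], [-15.8, 10.1], [0.3, -0.1]]
[ 0.41896753 -0.26057287  0.56611197] 32.4358263288456 [[-15.8, 10.2], [15.2, -10.3], [16.1, -10.3], [-15.8, 10.1], [0.3, -0.1]]
[ 0.41896754 -0.26057287  0.56585074] 32.4208591127803 [[-15.8, 10.2], [15.2, -10.3], [16.1, -10.3], [-15.8, 10.1], [0.3, -0.1]]
[ 0.41896753 -0.26057287  0.56610155] 32.435229668650095 [[-15.8, 10.2], [15.2, -10.3], [16.1, -10.3], [-15.8, 10.1], [0.3, -0.1]]
[ 0.41881648 -0.26068961 -2.58961559] [[0.1, 0.1], [-0.2, -0.2], [0.2, 0.2], [-0.1, -0.0]]
[[283.99397106 270.80196801]] scene hole [[284.04545455 270.86363636]]
```

```bash
cat >> h.py <<'E'
def go(p,yaw,base=None):
    """row (deg, mm) in tool axes from measured pose to TCP p with tool x down, jaw (z) at yaw"""
    s=ctrl.get_state(); R0=R.from_rotvec(s["tool_rot"]); 
    z=np.array([np.cos(yaw),np.sin(yaw),0]); x=np.array([0,0,-1.]); Rt=R.from_matrix(np.c_[x,np.cross(z,x),z])
    w=np.degrees((R0.inv()*Rt).as_rotvec()); d=R0.inv().apply(np.array(p)-s["position"])*1e3
    print("t",s["time"],"pos",s["position"].round(4),"row",w.round(2),d.round(1),"F",s["ft_force"].round(1),"grip",round(s["grip_width"]*87,1))
E
python3 - <<'E'
from h import *
s=ctrl.get_state(); print(R.from_rotvec(s["tool_rot"]).as_matrix().round(3))
for y in (121.6,-58.4): go([.5,.2,.2],np.radians(y)); go([.4188,-.2607,.12],np.radians(y))
E
```

```text
[[-0.001 -0.912  0.41 ]
 [-0.002  0.41   0.912]
 [-1.    -0.    -0.002]]
t 0.1 pos [0.2665 0.5923 0.2216] row [-5.582e+01 -9.000e-02 -4.000e-02] [  22.1 -373.8 -262. ] F [-0.1  0.2 -0.2] grip 86.8
t 0.1 pos [0.2665 0.5923 0.2216] row [-5.582e+01 -9.000e-02 -4.000e-02] [ 102.8 -488.8 -715.3] F [-0.1  0.2 -0.2] grip 86.8
t 0.1 pos [0.2665 0.5923 0.2216] row [ 1.2418e+02 -5.0000e-02  1.1000e-01] [  22.1 -373.8 -262. ] F [-0.1  0.2 -0.2] grip 86.8
t 0.1 pos [0.2665 0.5923 0.2216] row [ 1.2418e+02 -5.0000e-02  1.1000e-01] [ 102.8 -488.8 -715.3] F [-0.1  0.2 -0.2] grip 86.8
```

Emit:
servo_tool --commands '[[[10,0,0,4,-50,-35,60],[20,0,0,8,-100,-70,60],[30,0,0,12,-150,-105,60],[40,0,0,16,-200,-140,60],[50,0,0,20,-250,-175,60]]]'

```text
time: 0.72
position: [0.4235, 0.3286, 0.2022]
tool_rot: [-0.212, 1.561, 0.212]
ft_force: [0.4, 0.7, -0.2]
grip_width: 0.697
```

Run:
```python
from h import *
go([.5,.03,.2],np.radians(-58.4)); go([.4188,-.2607,.15],np.radians(-58.4))
```

```text
t 0.725 pos [0.4235 0.3286 0.2022] row [ 7.385e+01 -1.000e-02  0.000e+00] [   2.2 -308.2   -5.8] F [ 0.4  0.7 -0.2] grip 60.6
t 0.725 pos [0.4235 0.3286 0.2022] row [ 7.385e+01 -1.000e-02  0.000e+00] [  52.2 -566.8 -161.5] F [ 0.4  0.7 -0.2] grip 60.6
```

Emit:
servo_tool --commands '[[[10,0,0,0,-60,0,60],[20,0,0,0,-120,0,60],[30,0,0,0,-180,0,60],[40,0,0,0,-240,-2,60],[50,0,0,2,-300,-5,60]]]'

```text
time: 1.35
position: [0.4998, 0.0387, 0.2005]
tool_rot: [0.473, 1.518, -0.472]
ft_force: [1.0, 0.7, -0.2]
grip_width: 0.69
```

Run:
```python
from h import *
go([.4188,-.2607,.14],np.radians(-58.4))
```

```text
t 1.35 pos [0.4998 0.0387 0.2005] row [23.86 -0.   -0.03] [  60.4 -292.6  103. ] F [ 1.   0.7 -0.2] grip 60.1
```

Emit:
servo_tool --commands '[[[6,0,0,10,-58,20,60],[12,0,0,20,-116,41,60],[18,0,0,35,-175,62,60],[23.9,0,0,50,-234,82,60],[23.9,0,0,60,-292,103,60]]]'

```text
time: 1.98
position: [0.4204, -0.2568, 0.1405]
tool_rot: [0.791, 1.422, -0.79]
ft_force: [1.0, 0.2, -0.2]
grip_width: 0.693
```

Emit:
servo_tool --commands '[[[0,0,0,0,0,0,60],[0,0,0,0,0,0,60],[0,0,0,0,0,0,60]]]'

```text
time: 2.35
position: [0.4222, -0.2539, 0.1411]
tool_rot: [0.789, 1.423, -0.788]
ft_force: [-0.4, 0.8, 0.2]
grip_width: 0.69
```

Run:
```python
from h import *
go([.4188,-.2607,.037],np.radians(-58.4))
i=vision.camera_info("wrist"); im=vision.get_image("wrist"); cv2.imwrite("pics/w1.png",im[:,:,::-1])
print(i); x=[.4188,-.2607]; c,s=np.cos(.552),np.sin(.552)
print(proj([[x[0]+(c*a-s*b)/1e3,x[1]+(s*a+c*b)/1e3,z/1e3] for a,b,z in [(30,20,34),(30,-20,34),(-30,-20,34),(-30,20,34),(0,0,60)]],i).round(0).tolist())
```

```text
t 2.35 pos [ 0.4222 -0.2539  0.1411] row [ 0.44 -0.02 -0.03] [104.1  -6.6   4. ] F [-0.4  0.8  0.2] grip 60.1
{'fov_y': 69.97825238285117, 'cx': 279.75751081683643, 'cy': 211.14380673928218, 'pose': array([[ 5.30273781e-01, -8.22146549e-01, -2.07086381e-01,
         4.78155693e-01],
       [-8.47826304e-01, -5.14363613e-01, -1.28921033e-01,
        -2.18193323e-01],
       [-5.25716473e-04,  2.43936725e-01, -9.69791007e-01,
         3.03696699e-01],
       [ 0.00000000e+00,  0.00000000e+00,  0.00000000e+00,
         1.00000000e+00]])}
[[263.0, 184.0], [307.0, 185.0], [305.0, 247.0], [264.0, 247.0], [285.0, 224.0]]
```

View pics/w1.png

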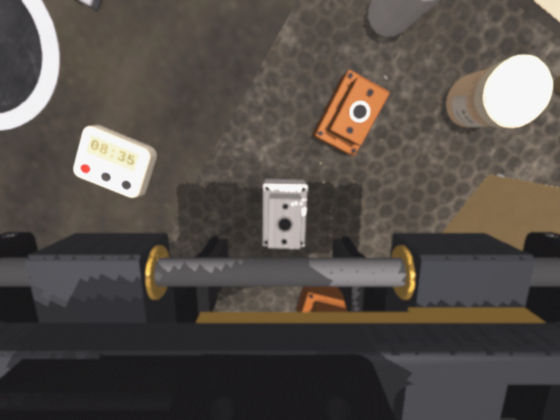

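Emit:
servo_tool --commands '[[[0.4,0,0,10,-6.6,4,60],[0.4,0,0,35,-6.6,4,60],[0.4,0,0,60,-6.6,4,60],[0.4,0,0,80,-6.6,4,60],[0.4,0,0,80,-6.6,4,60]]]'

```text
time: 3.02
position: [0.4163, -0.2618, 0.0594]
tool_rot: [0.795, 1.424, -0.797]
ft_force: [0.1, -0.3, -0.2]
grip_width: 0.692
```

Run:
```python
from h import *
go([.4188,-.2607,.038],np.radians(-58.4))
```

```text
t 3.025 pos [ 0.4163 -0.2618  0.0594] row [-0.13 -0.15  0.17] [21.4  2.8  0.4] F [ 0.1 -0.3 -0.2] grip 60.2
```

Emit:
servo_tool --commands '[[[0,0,0,6,1,0,60],[0,0,0,14,2,0,60],[0,0,0,21,2,0,60],[0,0,0,21,2,0,60],[0,0,0,21,2,0,60]]]'

```text
time: 3.65
position: [0.4197, -0.2615, 0.0402]
tool_rot: [0.796, 1.42, -0.796]
ft_force: [0.6, 0.1, -0.0]
grip_width: 0.691
```

Run:
```python
from h import *
go([.4188,-.2607,.038],np.radians(-58.4))
```

```text
t 3.65 pos [ 0.4197 -0.2615  0.0402] row [-0.13  0.01 -0.01] [ 2.2 -0.4 -1.1] F [ 0.6  0.1 -0. ] grip 60.1
```

Emit:
servo_tool --commands '[[[0,0,0,2,0,0,26],[0,0,0,2,0,0,20],[0,0,0,2,0,0,20],[0,0,0,2,0,0,20],[0,0,0,2,0,0,20]]]' --newtons 40

```text
time: 4.28
position: [0.4196, -0.2612, 0.0381]
tool_rot: [0.796, 1.421, -0.796]
ft_force: [-0.5, 1.2, 0.7]
grip_width: 0.319
```

Emit:
servo_tool --commands '[[[0,0,0,0,0,0,20],[0,0,0,0,0,0,20],[0,0,0,0,0,0,20]]]'

```text
time: 4.65
position: [0.4196, -0.2612, 0.0381]
tool_rot: [0.796, 1.421, -0.795]
ft_force: [-1.9, 0.9, 1.9]
grip_width: 0.317
```

Emit:
servo_tool --commands '[[[0,0,0,-8,0,0,20],[0,0,0,-25,0,0,20],[0,0,0,-50,0,0,20],[0,0,0,-75,0,0,20],[0,0,0,-75,0,0,20]]]'

```text
time: 5.28
position: [0.4215, -0.2623, 0.1156]
tool_rot: [0.797, 1.415, -0.794]
ft_force: [-0.3, 0.1, -3.7]
grip_width: 0.315
```

Run:
```python
from h import *
print(ctrl.get_state()["ft_force"],ctrl.get_state()["torque"])
go([.53,.02,.12],np.radians(-85.4))
```

```text
[-0.26560488  0.06962671 -3.74145806] [-0.07833898  0.14240178  0.00757542]
t 5.275 pos [ 0.4215 -0.2623  0.1156] row [26.87  0.16 -0.29] [  -4.1  240.  -184.1] F [-0.3  0.1 -3.7] grip 27.4
```

Emit:
servo_tool --commands '[[[5,0,0,-4,40,-30,20],[10,0,0,-4,85,-65,20],[16,0,0,-4,130,-100,20],[22,0,0,-4,175,-134,20],[26.9,0,0,-4,215,-165,20]]]'

```text
time: 5.9
position: [0.5168, -0.0063, 0.1163]
tool_rot: [1.151, 1.246, -1.152]
ft_force: [0.6, -0.8, -3.6]
grip_width: 0.316
```

Run:
```python
from h import *
go([.5296,.024,.10],np.radians(-85.4))
```

```text
t 5.9 pos [ 0.5168 -0.0063  0.1163] row [-0.15 -0.01  0.04] [ 16.2  15.1 -29.2] F [ 0.6 -0.8 -3.6] grip 27.5
```

Emit:
servo_tool --commands '[[[0,0,0,5,6,-10,20],[0,0,0,12,12,-22,20],[0,0,0,16,15,-29,20],[0,0,0,16,15,-29,20],[0,0,0,16,15,-29,20]]]'

```text
time: 6.52
position: [0.5294, 0.0205, 0.1012]
tool_rot: [1.151, 1.245, -1.151]
ft_force: [-0.7, 0.3, -4.0]
grip_width: 0.317
```

Run:
```python
from h import *
go([.5296,.024,.0501],np.radians(-85.4))
o=np.zeros((600,800,3),np.uint8)
for k,(n,x,y,w,h,f) in enumerate((("top",130,125,100,110,4),("scene",170,90,130,120,3))):
    im=vision.get_image(n)[:,:,::-1]; c=cv2.resize(im[y:y+h,x:x+w],None,fx=f,fy=f,interpolation=cv2.INTER_CUBIC); o[:c.shape[0],400*k:400*k+c.shape[1]]=c[:,:400]
cv2.imwrite("pics/g1.png",o[:450])
```

```text
t 6.525 pos [0.5294 0.0205 0.1012] row [-0.12  0.01 -0.  ] [51.1  0.4 -3.5] F [-0.7  0.3 -4. ] grip 27.6
```

View pics/g1.png

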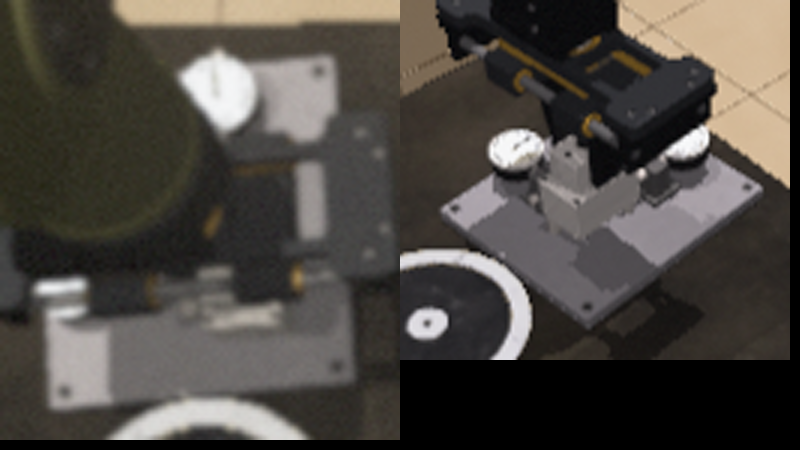

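Emit:
servo_tool --commands '[[[0,0,0,10,0,0,20],[0,0,0,22,0,0,20],[0,0,0,35,0,0,20],[0,0,0,44,0,0,20],[0,0,0,46,0,0,20]]]'

```text
time: 7.25
position: [0.5288, 0.0216, 0.0541]
tool_rot: [1.149, 1.247, -1.152]
ft_force: [0.0, 0.7, -4.0]
grip_width: 0.318
```

Emit:
servo_tool --commands '[[[0,0,0,1,0,0,20],[0,0,0,2,0,0,20],[0,0,0,2.5,0,0,20],[0,0,0,2.5,0,0,20]]]'

```text
time: 7.75
position: [0.5296, 0.0218, 0.0528]
tool_rot: [1.15, 1.246, -1.15]
ft_force: [0.6, -0.6, -4.2]
grip_width: 0.32
```

Run:
```python
from h import *
go([.5296,.024,.0501],np.radians(-85.4))
```

```text
t 7.75 pos [0.5296 0.0218 0.0528] row [-0.02 -0.01 -0.02] [ 2.7  0.1 -2.2] F [ 0.6 -0.6 -4.2] grip 27.8
```

Emit:
servo_tool --commands '[[[0,0,0,1,0,0,20],[0,0,0,2,0,0,20],[0,0,0,2.5,0,0,20],[0,0,0,2.5,0,0,20]]]'

```text
time: 8.25
position: [0.5295, 0.0217, 0.0502]
tool_rot: [1.15, 1.246, -1.15]
ft_force: [-1.0, 0.3, -2.8]
grip_width: 0.32
```

Emit:
servo_tool --commands '[[[0,0,0,0.5,0,0,20],[0,0,0,0.5,0,0,20],[0,0,0,0.5,0,0,20]]]'

```text
time: 8.62
position: [0.5296, 0.0218, 0.0501]
tool_rot: [1.15, 1.246, -1.15]
ft_force: [-2.9, -0.4, 5.1]
grip_width: 0.321
```

Emit:
servo_tool --commands '[[[0,0,0,-0.3,2,-2,20],[0,0,0,-0.3,5,-5,20],[0,0,0,-0.3,8,-9,20],[0,0,0,-0.3,10,-12,20],[0,0,0,-0.3,10,-12,20]]]'

```text
time: 9.25
position: [0.5394, 0.0349, 0.0501]
tool_rot: [1.151, 1.245, -1.149]
ft_force: [0.8, -2.1, 1.3]
grip_width: 0.32
```

```bash
cat >> h.py <<'E'
def gf(G=(.5713,.0675,.0806)):
    s=ctrl.get_state(); c,q=np.cos(G[2]),np.sin(G[2]); M=np.array([[c,q],[-q,c]])
    T=R.from_rotvec(s["tool_rot"]).as_matrix()
    print("t",s["time"],"gauge xy mm",(M@(s["position"][:2]-G[:2])*1e3).round(2),"z",(s["position"][2]*1e3).round(2),"Fg",(M@s["ft_force"][:2]).round(2),"Fz",s["ft_force"][2].round(2),"Tq",s["torque"].round(2),"yaw",np.degrees(np.arctan2(T[1,2],T[0,2])).round(2),"xtool",T[:2,0].round(4))
E
python3 -c "
from h import *
gf()"
```

```text
t 9.25 gauge xy mm [-34.46 -29.89] z 50.09 Fg [ 0.62 -2.14] Fz 1.3 Tq [-0.57  0.05  0.03] yaw -85.39 xtool [0.0015 0.0001]
```

Emit:
servo_tool --commands '[[[0,0,0,0,0,-1,20],[0,0,0,0,0,-2,20],[0,0,0,0,0,-3,20],[0,0,0,0,0,-3,20]]]'

```text
time: 9.75
position: [0.5386, 0.0372, 0.0501]
tool_rot: [1.15, 1.245, -1.15]
ft_force: [0.7, -3.2, 1.9]
grip_width: 0.321
```

```bash
python3 -c "
from h import *
gf()"
```

```text
t 9.75 gauge xy mm [-35.03 -27.58] z 50.08 Fg [ 0.44 -3.22] Fz 1.89 Tq [-0.98 -0.09 -0.01] yaw -85.44 xtool [ 0.0008 -0.0003]
```

Emit:
servo_tool --commands '[[[0,0,0,0,0,-0.5,20],[0,0,0,0,0,-1,20],[0,0,0,0,0,-1,20]]]'

```text
time: 10.12
position: [0.5384, 0.0382, 0.0501]
tool_rot: [1.15, 1.245, -1.15]
ft_force: [2.4, -3.4, 2.5]
grip_width: 0.315
```

```bash
python3 -c "
from h import *
gf()"
```

```text
t 10.125 gauge xy mm [-35.16 -26.6 ] z 50.07 Fg [ 2.07 -3.57] Fz 2.54 Tq [-1.27 -0.13 -0.08] yaw -85.44 xtool [ 0.0004 -0.0002]
```

Emit:
servo_tool --commands '[[[0,0,0,0,0,-0.5,20],[0,0,0,0,0,-1,20],[0,0,0,0,0,-1,20]]]'

```text
time: 10.5
position: [0.5383, 0.0392, 0.0501]
tool_rot: [1.15, 1.245, -1.15]
ft_force: [0.7, -3.9, 4.3]
grip_width: 0.319
```

```bash
python3 -c "
from h import *
gf()"
```

```text
t 10.5 gauge xy mm [-35.2  -25.53] z 50.07 Fg [ 0.39 -3.92] Fz 4.29 Tq [-1.47 -0.08 -0.03] yaw -85.43 xtool [ 0.0003 -0.0002]
```

Emit:
servo_tool --commands '[[[0,0,0,0,0,-0.3,20],[0,0,0,0,0,-0.5,20],[0,0,0,0,0,-0.5,20]]]'

```text
time: 10.88
position: [0.5382, 0.0397, 0.0501]
tool_rot: [1.15, 1.246, -1.15]
ft_force: [0.8, -5.3, 4.1]
grip_width: 0.316
```

```bash
python3 -c "
from h import *
gf()"
```

```text
t 10.875 gauge xy mm [-35.22 -25.  ] z 50.05 Fg [ 0.36 -5.32] Fz 4.05 Tq [-1.52 -0.09  0.01] yaw -85.43 xtool [ 0.0002 -0.0002]
```

Emit:
servo_tool --commands '[[[0,0,0,0,0,-0.3,20],[0,0,0,0,0,-0.5,20],[0,0,0,0,0,-0.5,20]]]'

```text
time: 11.25
position: [0.5382, 0.0402, 0.0501]
tool_rot: [1.15, 1.245, -1.15]
ft_force: [0.4, -4.5, 3.4]
grip_width: 0.322
```

```bash
python3 -c "
from h import *
gf()"
```

```text
t 11.25 gauge xy mm [-35.24 -24.55] z 50.05 Fg [ 0.   -4.49] Fz 3.36 Tq [-1.46 -0.13 -0.04] yaw -85.43 xtool [ 0.0003 -0.0002]
```

Emit:
servo_tool --commands '[[[0,0,0,0,0,-0.3,20],[0,0,0,0,0,-0.5,20],[0,0,0,0,0,-0.5,20]]]'

```text
time: 11.62
position: [0.5381, 0.0405, 0.0501]
tool_rot: [1.15, 1.245, -1.15]
ft_force: [1.1, -5.2, 3.8]
grip_width: 0.321
```

```bash
python3 -c "
from h import *
gf()"
```

```text
t 11.625 gauge xy mm [-35.22 -24.19] z 50.06 Fg [ 0.68 -5.25] Fz 3.85 Tq [-1.51 -0.15  0.05] yaw -85.43 xtool [ 0.0003 -0.0004]
```

Emit:
servo_tool --commands '[[[0,0,0,0,0,-0.3,20],[0,0,0,0,0,-0.5,20],[0,0,0,0,0,-0.5,20]]]'

```text
time: 12.0
position: [0.5381, 0.0406, 0.05]
tool_rot: [1.15, 1.245, -1.151]
ft_force: [1.2, -5.8, 3.2]
grip_width: 0.315
```

```bash
python3 -c "
from h import *
gf()"
```

```text
t 12.0 gauge xy mm [-35.24 -24.15] z 50.04 Fg [ 0.71 -5.92] Fz 3.15 Tq [-1.73 -0.13  0.03] yaw -85.45 xtool [ 0.0003 -0.001 ]
```

Emit:
servo_tool --commands '[[[0,0,0,0,0,-0.3,20],[0,0,0,0,0,-0.3,20],[0,0,0,0,0,-0.3,20]]]'

```text
time: 12.38
position: [0.5381, 0.0406, 0.05]
tool_rot: [1.15, 1.245, -1.151]
ft_force: [1.4, -6.4, 3.2]
grip_width: 0.32
```

```bash
python3 -c "
from h import *
gf()"
```

```text
t 12.375 gauge xy mm [-35.26 -24.13] z 50.03 Fg [ 0.9  -6.46] Fz 3.2 Tq [-1.8  -0.15 -0.02] yaw -85.46 xtool [ 0.0003 -0.0012]
```

Emit:
servo_tool --commands '[[[0,0,0,0,1,-0.3,20],[0,0,0,0,2,-0.3,20],[0,0,0,0,3,-0.3,20],[0,0,0,0,3,-0.3,20]]]'

```text
time: 12.88
position: [0.5383, 0.0407, 0.0501]
tool_rot: [1.147, 1.249, -1.156]
ft_force: [-7.3, -7.4, 11.2]
grip_width: 0.316
```

```bash
python3 -c "
from h import *
gf()"
```

```text
t 12.875 gauge xy mm [-35.   -24.09] z 50.11 Fg [-7.84 -6.8 ] Fz 11.16 Tq [-2.05  1.63  0.  ] yaw -85.47 xtool [-0.0059 -0.0013]
```

Emit:
servo_tool --commands '[[[0,0,0,0,0.5,0,20],[0,0,0,0,1,0,20],[0,0,0,0,1,0,20]]]'

```text
time: 13.25
position: [0.5385, 0.0406, 0.0502]
tool_rot: [1.146, 1.251, -1.157]
ft_force: [-9.6, -7.5, 16.1]
grip_width: 0.317
```

```bash
python3 -c "
from h import *
gf()"
```

```text
t 13.25 gauge xy mm [-34.89 -24.14] z 50.15 Fg [-10.2   -6.67] Fz 16.07 Tq [-2.13  2.17  0.08] yaw -85.47 xtool [-0.0078 -0.0013]
```

Emit:
servo_tool --commands '[[[0,0,0,-0.4,-2,0,20],[0,0,0,-0.6,-2,0,20],[0,0,0,-0.6,-2,0,20]]]'

```text
time: 13.62
position: [0.5383, 0.0407, 0.0501]
tool_rot: [1.148, 1.247, -1.154]
ft_force: [-2.0, -7.5, 5.6]
grip_width: 0.32
```

```bash
python3 -c "
from h import *
gf()
o=np.zeros((450,800,3),np.uint8)
for k,(n,x,y,w,h,f) in enumerate((('wrist',130,60,300,200,1.3333),('scene',200,120,90,75,4.4))):
    im=vision.get_image(n)[:,:,::-1]; c=cv2.resize(im[y:y+h,x:x+w],None,fx=f,fy=f,interpolation=cv2.INTER_CUBIC); o[:c.shape[0],400*k:400*k+c.shape[1]]=c[:,:400]
cv2.imwrite('pics/g2.png',o)
"
```

```text
t 13.625 gauge xy mm [-35.04 -24.09] z 50.12 Fg [-2.57 -7.34] Fz 5.64 Tq [-1.93  0.57 -0.01] yaw -85.47 xtool [-0.0034 -0.0017]
```

View pics/g2.png

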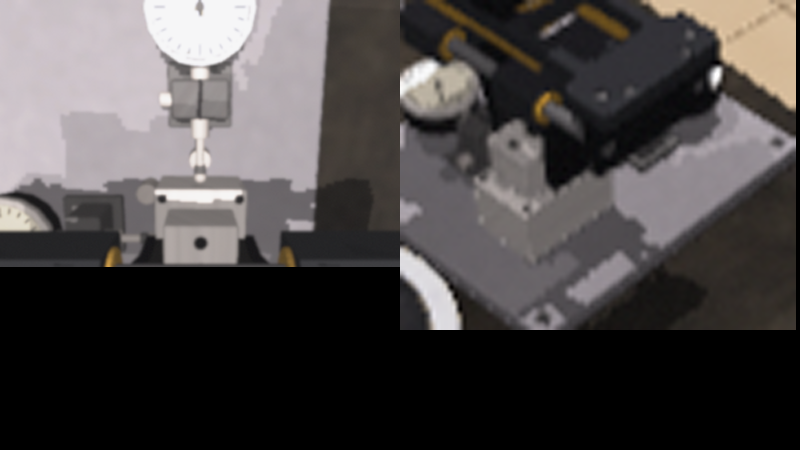

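Emit:
servo_tool --commands '[[[0,0,0,-0.5,0,0.5,20],[0,0,0,-0.5,0.7,0.5,20],[0,0,0,-0.6,1.4,0.5,20],[0,0,0,-0.6,1.4,0.5,20]]]'

```text
time: 14.22
position: [0.5384, 0.0406, 0.0502]
tool_rot: [1.147, 1.25, -1.156]
ft_force: [-3.9, -6.6, 4.7]
grip_width: 0.318
```

```bash
python3 -c "
from h import *
gf()"
```

```text
t 14.225 gauge xy mm [-34.94 -24.13] z 50.19 Fg [-4.46 -6.27] Fz 4.67 Tq [-1.77  1.09 -0.01] yaw -85.45 xtool [-0.0063 -0.0014]
```

Emit:
servo_tool --commands '[[[0,0,0,-0.4,0,0,20],[0,0,0,-0.5,0.5,0,20],[0,0,0,-0.5,1,0,20],[0,0,0,-0.5,1,0,20]]]'

```text
time: 14.72
position: [0.5386, 0.0407, 0.0503]
tool_rot: [1.146, 1.251, -1.157]
ft_force: [-4.5, -6.4, 4.6]
grip_width: 0.318
```

```bash
python3 -c "
from h import *
gf()"
```

```text
t 14.725 gauge xy mm [-34.79 -24.09] z 50.28 Fg [-5.04 -5.99] Fz 4.56 Tq [-1.82  1.36  0.04] yaw -85.45 xtool [-0.0081 -0.0015]
```

Emit:
servo_tool --commands '[[[0,0,0,0,-1.5,0.5,20],[0,0,0,0,-3,1.2,20],[0,0,0,-0.6,-3,1.2,20],[0,0,0,-1.2,-3,1.2,20],[0,0,0,-1.2,-3,1.2,20]]]'

```text
time: 15.35
position: [0.5384, 0.0406, 0.0523]
tool_rot: [1.149, 1.248, -1.152]
ft_force: [-1.0, -4.0, -5.0]
grip_width: 0.315
```

```bash
python3 -c "
from h import *
gf()"
```

```text
t 15.35 gauge xy mm [-35.   -24.19] z 52.27 Fg [-1.34 -3.88] Fz -5.02 Tq [-1.13  0.44  0.02] yaw -85.41 xtool [-0.0023 -0.0001]
```

Run:
```python
from h import *
gf()
i=vision.camera_info("wrist"); im=vision.get_image("wrist")
G=(.5713,.0675,.0806); c,s=np.cos(G[2]),np.sin(G[2])
S=ctrl.get_state(); d=S["position"][:2]-G[:2]; t=np.array([c*d[0]+s*d[1],-s*d[0]+c*d[1]])*1e3; z0=S["position"][2]*1e3-38.1
def W(P): P=np.asarray(P,float)/1e3; return np.c_[G[0]+c*P[:,0]-s*P[:,1],G[1]+s*P[:,0]+c*P[:,1],P[:,2]]
B=W([(t[0]+a,t[1]+b,z0+h) for a,b,h in [(0,0,60),(22,14,60),(22,-14,60),(30,20,34),(30,-20,34)]])
E_=W([(5,-25,30),(-4,-25,37),(0,-25,37),(-11,0,30),(-15,0,30)])
f=3;x0,y0,w,h=190,140,190,120
o=cv2.resize(im[y0:y0+h,x0:x0+w,::-1],None,fx=4,fy=4,interpolation=cv2.INTER_CUBIC)
for P,col in((B,(0,0,255)),(E_,(0,200,0))):
    for u,v in proj(P,i): cv2.drawMarker(o,(int((u-x0+.5)*4),int((v-y0+.5)*4)),col,cv2.MARKER_CROSS,12,1); print(u.round(1),v.round(1))
cv2.imwrite("pics/g3.png",o)
```

```text
t 15.35 gauge xy mm [-35.   -24.19] z 52.27 Fg [-1.34 -3.88] Fz -5.02 Tq [-1.13  0.44  0.02] yaw -85.41 xtool [-0.0023 -0.0001]
281.0 269.6
252.5 228.3
309.6 228.2
245.6 201.0
316.1 200.9
282.0 179.0
282.1 195.5
282.1 189.0
242.4 204.3
242.6 210.4
```

View pics/g3.png

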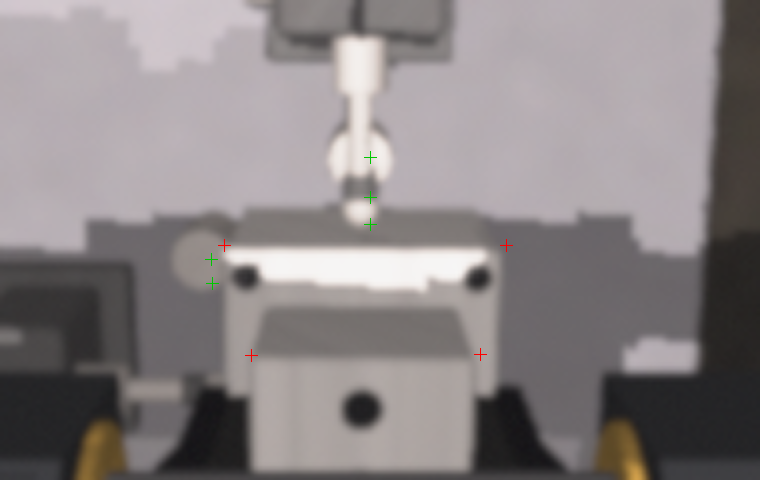

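Emit:
servo_tool --commands '[[[0,0,0,0,0,1,20],[0,0,0,0,0,2,20],[0,0,0,0,1,2,20],[0,0,0,0,2,2,20],[0,0,0,0,2,2,20]]]'

```text
time: 16.02
position: [0.5416, 0.0391, 0.0528]
tool_rot: [1.15, 1.246, -1.15]
ft_force: [-1.4, -0.5, -3.6]
grip_width: 0.314
```

```bash
python3 -c "
from h import *
gf()"
```

```text
t 16.025 gauge xy mm [-31.86 -25.87] z 52.83 Fg [-1.45 -0.34] Fz -3.61 Tq [-0.06  0.56  0.01] yaw -85.4 xtool [-0.      0.0005]
```

Emit:
servo_tool --commands '[[[0,0,0,1,0.7,0,20],[0,0,0,2,0.7,0,20],[0,0,0,2.5,0.7,0,20],[0,0,0,2.5,0.7,0,20]]]'

```text
time: 16.52
position: [0.5426, 0.0385, 0.0503]
tool_rot: [1.15, 1.245, -1.15]
ft_force: [0.4, -0.5, -3.5]
grip_width: 0.313
```

```bash
python3 -c "
from h import *
gf()"
```

```text
t 16.525 gauge xy mm [-30.98 -26.6 ] z 50.35 Fg [ 0.31 -0.57] Fz -3.52 Tq [-0.22  0.3   0.03] yaw -85.44 xtool [ 0.0006 -0.0002]
```

Emit:
servo_tool --commands '[[[0,0,0,0,0.5,0,20],[0,0,0,0,1,0,20],[0,0,0,0,1.5,0,20],[0,0,0,0,1.5,0,20]]]'

```text
time: 17.02
position: [0.5436, 0.0387, 0.0502]
tool_rot: [1.15, 1.246, -1.151]
ft_force: [-2.1, -1.3, -3.1]
grip_width: 0.319
```

```bash
python3 -c "
from h import *
gf()"
```

```text
t 17.025 gauge xy mm [-29.91 -26.52] z 50.22 Fg [-2.22 -1.13] Fz -3.15 Tq [-0.38  0.66 -0.01] yaw -85.43 xtool [-0.0004 -0.0002]
```

Emit:
servo_tool --commands '[[[0,0,0,0,0.5,0,20],[0,0,0,0,0.8,0,20],[0,0,0,0,0.8,0,20]]]'

```text
time: 17.4
position: [0.5439, 0.0387, 0.0502]
tool_rot: [1.149, 1.247, -1.151]
ft_force: [-4.0, -1.5, -1.3]
grip_width: 0.316
```

```bash
python3 -c "
from h import *
gf()"
```

```text
t 17.4 gauge xy mm [-29.66 -26.49] z 50.24 Fg [-4.11 -1.19] Fz -1.25 Tq [-0.5   1.31 -0.01] yaw -85.43 xtool [-0.0016 -0.0001]
```

Emit:
servo_tool --commands '[[[0,0,0,0,0,-1,20],[0,0,0,0,0,-2,20],[0,0,0,0,0,-3,20],[0,0,0,0,0,-4,20],[0,0,0,0,0,-4,20]]]'

```text
time: 18.02
position: [0.5437, 0.0409, 0.0502]
tool_rot: [1.149, 1.245, -1.153]
ft_force: [-3.3, -4.6, -1.2]
grip_width: 0.316
```

```bash
python3 -c "
from h import *
gf()"
```

```text
t 18.025 gauge xy mm [-29.66 -24.32] z 50.19 Fg [-3.64 -4.28] Fz -1.23 Tq [-1.27  1.19 -0.06] yaw -85.49 xtool [-0.0013 -0.0022]
```

Emit:
servo_tool --commands '[[[0,0,0,0,0,-0.7,20],[0,0,0,0,0,-1.5,20],[0,0,0,0,0.5,-1.5,20],[0,0,0,0,1,-1.5,20],[0,0,0,0,1,-1.5,20]]]'

```text
time: 18.65
position: [0.5438, 0.041, 0.0502]
tool_rot: [1.147, 1.245, -1.156]
ft_force: [-6.0, -7.7, 2.4]
grip_width: 0.316
```

```bash
python3 -c "
from h import *
gf()"
```

```text
t 18.65 gauge xy mm [-29.57 -24.19] z 50.21 Fg [-6.59 -7.2 ] Fz 2.36 Tq [-1.88  1.79 -0.03] yaw -85.52 xtool [-0.0032 -0.0038]
```

Emit:
servo_tool --commands '[[[0,0.15,0.15,0,0.3,0,20],[0,0.3,0.3,0,0.7,-0.3,20],[0,0.3,0.3,0.2,1,-0.5,20],[0,0.3,0.3,0.3,1,-0.5,20],[0,0.3,0.3,0.3,1,-0.5,20]]]'

```text
time: 19.27
position: [0.5438, 0.0409, 0.0501]
tool_rot: [1.152, 1.246, -1.151]
ft_force: [-11.0, -8.4, 6.9]
grip_width: 0.318
```

```bash
python3 -c "
from h import *
gf()"
```

```text
t 19.275 gauge xy mm [-29.57 -24.25] z 50.15 Fg [-11.62  -7.46] Fz 6.94 Tq [-2.32  2.49 -0.04] yaw -85.53 xtool [-0.0006  0.0013]
```

Emit:
servo_tool --commands '[[[0,0,0,0,-0.5,-0.7,20],[0,0,0,0,-0.8,-1.4,20],[0,0,0,0,-0.8,-2,20],[0,0.1,0,0,-0.8,-2.5,20],[0,0.1,0,0,-0.8,-2.5,20]]]'

```text
time: 19.9
position: [0.5437, 0.0411, 0.0501]
tool_rot: [1.153, 1.244, -1.151]
ft_force: [-7.4, -12.1, 4.5]
grip_width: 0.32
```

```bash
python3 -c "
from h import *
gf()"
```

```text
t 19.9 gauge xy mm [-29.59 -24.13] z 50.14 Fg [ -8.33 -11.48] Fz 4.48 Tq [-3.19  1.99  0.05] yaw -85.59 xtool [0.0013 0.0002]
```

Emit:
servo_tool --commands '[[[0.3,0,0,0,0.4,0,20],[0.3,0,0,0,0.4,-0.3,20],[0.3,0,0,0,0.4,-0.3,20]]]'

```text
time: 20.27
position: [0.5438, 0.0411, 0.0501]
tool_rot: [1.156, 1.242, -1.156]
ft_force: [-8.5, -13.0, 5.5]
grip_width: 0.319
```

```bash
python3 -c "
from h import *
gf()"
```

```text
t 20.275 gauge xy mm [-29.57 -24.1 ] z 50.13 Fg [ -9.55 -12.24] Fz 5.45 Tq [-3.29  2.15  0.28] yaw -85.85 xtool [ 0.0005 -0.0003]
```

Emit:
servo_tool --commands '[[[-0.4,0,0,0,0,0,20],[-0.6,0,0,0,0,0,20],[-0.6,0,0,0,0,0,20]]]'

```text
time: 20.65
position: [0.5438, 0.0411, 0.0501]
tool_rot: [1.149, 1.246, -1.149]
ft_force: [-7.2, -12.6, 5.7]
grip_width: 0.319
```

```bash
python3 -c "
from h import *
gf()"
```

```text
t 20.65 gauge xy mm [-29.55 -24.1 ] z 50.14 Fg [ -8.24 -12.02] Fz 5.66 Tq [-3.35  2.11 -0.09] yaw -85.33 xtool [0.0006 0.0001]
```

Emit:
servo_tool --commands '[[[0.15,0,0,0,0.2,0,20],[0.15,0,0,0,0.2,0,20],[0.15,0,0,0,0.2,0,20],[0.15,0,0,0,0.2,0,20],[0.15,0,0,0,0.2,0,20]]]'

```text
time: 21.28
position: [0.5438, 0.0412, 0.0501]
tool_rot: [1.151, 1.246, -1.151]
ft_force: [-8.1, -12.2, 6.6]
grip_width: 0.319
```

Emit:
servo_tool --commands '[[[0,0,0,0,0,0,20],[0,0,0,0,0,0,20],[0,0,0,0,0,0,20],[0,0,0,0,0,0,20],[0,0,0,0,0,0,20]]]'

```text
time: 21.9
position: [0.5438, 0.0411, 0.0501]
tool_rot: [1.151, 1.246, -1.151]
ft_force: [-9.1, -12.0, 6.0]
grip_width: 0.317
```

```bash
python3 -c "
from h import *
gf()
im=vision.get_image('wrist')[:,:,::-1]; a=cv2.resize(im[100:270,150:400],None,fx=3,fy=3,interpolation=cv2.INTER_CUBIC)
cv2.imwrite('pics/g4.png',a)
gf()"
```

```text
t 21.9 gauge xy mm [-29.57 -24.09] z 50.13 Fg [-10.07 -11.24] Fz 6.04 Tq [-3.38  2.22  0.02] yaw -85.46 xtool [0.0001 0.    ]
t 21.95 gauge xy mm [-29.55 -24.11] z 50.14 Fg [-10.35 -11.41] Fz 6.25 Tq [-3.32  2.24 -0.  ] yaw -85.46 xtool [ 0.0001 -0.    ]
```

View pics/g4.png

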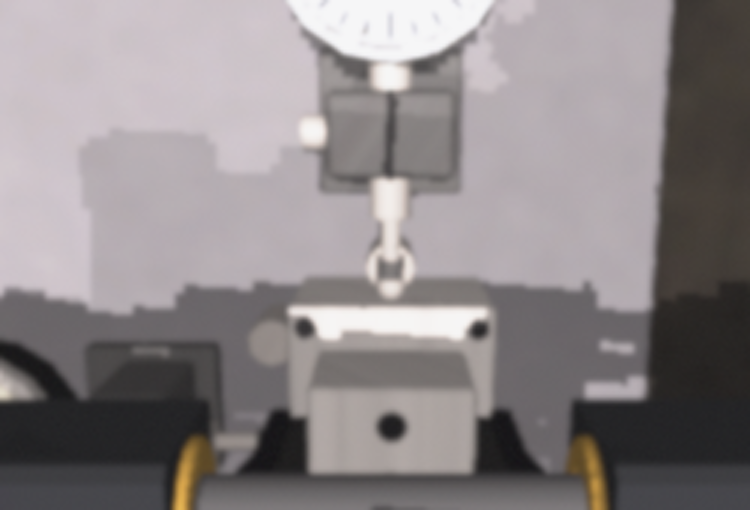

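```bash
python3 -c "
from bench import close_job
print(close_job())"
```

```text
the job is handed in; nothing more can be done
None
```

The block is on the gauge plate, pressed into the corner of the stop pins and still held there by the hand. I handed the job in at about 22 s of the 67 s allowed. `close_job()` gives no verdict.

I gripped the silver block, not the two brown look-alikes, by its boss at about 40 N. I set it on the plate, then pushed it in small steps against the end pin and the side pins.

**Last checks:**
- **Pressure on the pins:** the hand was pushing with about 10 N towards the end pin and 11 N towards the side pins. Pushing harder raised the force but did not move the block.
- **Both side pins:** a small twist each way met resistance and the reading returned to about zero. This suggests the block bears on both pins, but I couldn't see that directly.
- **Flat on the plate:** the tool stood level, with about 10 N of downward load, and the readings stayed steady.
- **End dial:** the wrist picture shows its plunger tip against the block's end, with the stem pushed in. I judged the side plunger from position and force only.

**Disagreements:**
- **Final position:** it reads 0.4 mm in x and 0.9 mm in y from the nominal seat, which is within the 2 mm camera calibration.
- **First push in x:** friction stopped it about 5 mm short, with up to 10 N of push. I lifted the block 2–3 mm, moved it across and set it down again.

The master, timer and jar were never approached below travel height. I did not take a final picture of them.

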